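Switch the locking gas selector to the blue-tagged port

TASK

The furnace's gas selector stands closed, its pin pointing up the sloping panel. Pull its sprung knob outward, turn it to the side where the blue tag is clipped, and let it snap fully home in the notch beside that tag; then leave the knob alone. Leave the glass vial, the crucible and the ceramic boat where they stand.

Things in the scene. Friction and masses are not known exactly. Their poses are not given: they have to be found in the camera images.
- console: gas selector console: grey wedge-shaped box fixed to the worktop, 116 deep (x) x 104 wide (y), 45 high at the front, 81 at the back; origin at the centre of its underside; x points away from the operator's side, y to that operator's left, z up. Its aluminium panel slopes 22 degrees from horizontal, facing the operator and up. Three brass fittings stick out 20 mm at the back
- panel_axis (a point): point of the sloping panel under the knob, where the knob's axis meets it, at (-8.4, 0, 65) mm in the console's frame; fixed. Its z axis is the knob's axis, outward and square to the panel ((-0.375, 0, 0.927) in the console's frame); x points up the slope; y to the operator's left. The console stands between a 371 mm tall microscope (left) and a 389 mm tall furnace (right)
- knob_grip (a point): grip point on the knob's axis; moves and turns with the knob: z = axis outward, x along the bar toward the pin's side, y across it. Black bar grip 42 long x 14 thick x 30 high (along z), white line on top on the pin's side. The point lies 15 mm below the bar's top, 19.5 above the round skirt (42 across) at its foot, 26.5 above the notched steel ring (54 across) and 39 above the panel when home
- plunger (a joint): how far the knob is pulled out along its axis, m: 0 = fully home in a notch, 0.012 = end of travel. A spring pulls it home, 4.5 N at 0 to 7.5 N at 0.012. Above 0.0065 the pin is clear of the ring; released between notches it stays out at about 0.006. Within about 0.15 rad of a notch the rounded mouth draws the pin in
- selector (a joint): angle of the knob about its axis, rad: 0 = pin points up the slope (closed notch, black dot); positive is counter-clockwise as seen facing the panel, toward the console's +y. Notches at -1.047, 0 and +1.047 (60 degrees); stops at -1.35 and 1.35. Home in a notch it has about 0.04 rad of play and cannot be turned; pulled out it turns easily (0.012 N m)
- pin_tip (a point): white end of the 6 mm locking pin, which sticks out from under the knob, 32 mm from its axis; it points at the notch in use. (A second microscope, 377 mm tall, stands farther left on the worktop.)
- blue_tag: blue disc, 17 across, standing 4 mm off the panel, clipped flat on the panel 42 mm from the knob's axis beside either the left or the right notch (60 degrees from the black dot); origin at the middle of its underside. It marks the wanted port
- yellow_tag: yellow disc, the same as the blue one, beside the other side notch; the port not wanted
- vial: bystander: sample vial with black screw cap, 25 across, 54 high; origin at the centre of its underside
- crucible: bystander: white porcelain crucible, 48 across, 38 high; origin at the centre of its underside
- boat: bystander: white ceramic combustion boat, 18 x 75 (its y) x 12 high; origin at the centre of its underside

How it is judged (in metres and radians):
On the way:
1. the knob is pulled out clear of its notch (value of joint plunger above 0.0065 m), for 0.1 s.
At the end, for the whole second after the job is handed in: The knob is home (pulled out less than 2 mm) in the notch beside the blue tag, within 0.1 rad of that notch's centre at +60 or -60 degrees, whichever side the blue tag is on (value of joint plunger below 0.002 m and ((y of blue_tag in the frame of console above 0 m and value of joint selector between 0.94 and 1.16 rad) or (y of blue_tag in the frame of console below 0 m and value of joint selector between -1.16 and -0.94 rad))); the robot touches nothing.
It fails at once if the vial, the crucible or the boat is shifted by more than 20 mm (distance of any of vial, crucible, boat from where it was at the start of the episode above 0.02 m).
It fails at once if the vial or the crucible is knocked over (angle between any of vial, crucible's own z axis and vertical above 0.5 rad).
It also fails if it takes over 38 s, if anything falls off the work surface, if the arm or the gripper's body presses on something with over 40 N, if the wrist force passes 120 N, or if a joint passes its speed limit or range.

ROBOT

A 7-joint arm with a two-finger parallel gripper is mounted at the origin on a cart in front of the work surface, level with it; the furniture and walls round the work are solid. World frame = base frame: x ahead of the robot, y to its left, z up, the work surface at z = 0. Lengths are in mm, angles in rad, forces in N, time in s.
With the tool pointing down it reaches from about 425 to 800 mm from the base axis. Payload 8.3 kg.
Tool frame: the origin (TCP) lies at the very end of the fingers, on their centre line; the grasp point (between the pads) lies 19 mm behind it; z points along the fingers, y is the line along which they close (so a half turn about z gives the same grasp; the last joint's range is limited). The gripper opens to 85 mm and grips with 20 to 120 N. Pads are 22 mm wide; open, the fingers measure 114 mm over their backs; the gripper's body (76 mm by 85 mm) begins 54 mm behind the grasp point. The pads swing forward as they close: fully open they stand 13 mm farther back than shut.
Start: joints at [1.216, 0.383, 0.016, 1.37, -0.006, 1.388, -0.046], TCP at [179.835, -598.55, 231.279] pointing down, gripper open.
Joint ranges: [-2.95, 2.95], [-0.25, 2.06], [-1.52, 1.56], [0.18, 2.33], [-1.44, 4.58], [0.02, 2.06], [-3.01, 3.01]. Speed limits (rad/s): [2.39, 2.39, 3.01, 3.01, 3.14, 3.14, 3.14].

INTERFACE

Orientations are given as [roll, pitch, yaw] about the fixed x, y, z axes, in that order (R = Rz(yaw) Ry(pitch) Rx(roll)).
In Python, from bench import arm gives the robot as it stands.
- The arm moves only by the tool play_rows, never from a script. Its argument "rows" is text: rows parted by semicolons, each of 4 numbers parted by spaces: the shift along the tool's x, y, z in mm, then the turn about the tool's z in degrees. A call has 1 to 12 rows; each row is the pose to reach, as a shift and turn from the pose commanded when the call began, along the tool's axes at that moment; what a row does not reach only later rows make up. A row lasts 1/10 s, in which the tool goes at most 50 mm and 8.59 degrees, less where a joint would pass 70% of its speed; a pose out of reach is approached as far as the arm can. A call with a gripper value outside its range is refused whole. "fingers" is the opening, from 0 (shut) to 1 (fully open), set as the call begins (left out, the last holds). The fingers move at their own pace and stop on an object; the grip force is fixed at half the most. Time passes only in rows, so rows that repeat a pose let the fingers close. It gives the time, the measured TCP pose, the force, the opening and the grip force at its end, in the units of the state.
- arm.read_state(): the state, without advancing time (a new reading comes with each control period).
- arm.read_camera(name): name is "side" or "top"; returns a dict with "img" (400x640x3 uint8, blue, green, red), "depth" (400x640 float32, mm along the optical axis (not along the pixel's ray), 0 where there is no reading), "intrinsics" (3x3 intrinsics, pixels), "rvec" (rotation vector, rad) and "tvec" (3), from world to camera coordinates, as OpenCV has them. Camera axes: x right, y down, z forward; pixel columns grow to the right and rows downward; lengths in mm; the calibration is good to about 2 mm. A picture is of the moment at which its call begins.
- arm.close_job(): hands the job in; it is judged then, once.
Trained networks look in a picture, given as the dict that the camera call returned (one of the last four; its "shot" number tells which), for a name from the list of things; names that differ only in an ending like _2 or _b are one class to them, and where a whole thing is asked for, a point or a joint stands for the part that bears it (a point fixed in the world has none). Each returns a list of dicts, best first, with "p" (0 to 1); they miss things now and then, are a little off and sometimes report something else, mostly with a low value. They report only what shows in the picture. A call takes as long as a camera call.
- arm.recognise(thing, picture): "centre" ([row, column] in pixels, amid what is visible of it).
- arm.regions_of(thing, picture): "mask" (400x640 bool, what is visible of it) and "centre" ([row, column] in pixels, amid what is visible of it).
- arm.spot_point(thing, picture): "centre" ([row, column] in pixels: a listed point, or the origin of a listed thing).
The state is a dict: "clock": time; "q": joint angles; "qd": joint speeds; "tau": joint torques, N m; "ee_pos": TCP position; "orientation": TCP orientation; "contact_force": force on the tool from outside, world axes, zero at the start; "moment": the same for the moment, N m; "grip_width": opening from 0.0 (shut) to 1.0 (fully open); "grasp_force": force on a finger pad.
Only numpy, scipy, OpenCV 4.12 (cv2) and the standard library are available. Lean on these libraries where they do the work, as an engineer would, in place of code of your own. Each camera call takes 0.05 s, during which the arm holds its last target. There are 200 camera calls.

## Working session

There is one attempt and no reset: what is moved stays moved. The work goes in short steps, Python scripts to look and compute and a tool call to move; the robot and the scene stay as the last step left them, time stands still between calls to the robot, and variables do not carry over. Pictures are saved under pics/ and viewed, at most 10 in all, crops included, and the job is handed in when it is done.

Besides the shell and the picture viewer there is one more tool, called by a JSON object that holds its "api" and its "payload". play_rows: Moves the arm, as the interface text tells. Its arguments: {"type":"object","properties":{"rows":{"type":"string"},"fingers":{"type":"number"}},"required":["rows"]}

```bash
mkdir -p pics; ls
cat > h.py <<'E'
import numpy as np, cv2
from scipy.spatial.transform import Rotation as Ro
from bench import arm
def cam(c): return np.array(c["intrinsics"],float),cv2.Rodrigues(np.array(c["rvec"],float))[0],np.array(c["tvec"],float).ravel()
def world(c,px,r=2):
    K,R,t=cam(c); v,u=[int(round(x)) for x in px]
    d=c["depth"][max(v-r,0):v+r+1,max(u-r,0):u+r+1]; d=d[d>0]
    if not d.size: return None
    return R.T@(np.linalg.inv(K)@[px[1],px[0],1]*np.median(d)-t)
def toolR(s): return Ro.from_euler('xyz',s["orientation"]).as_matrix()
E
cat > m.py <<'E'
from h import *
np.set_printoptions(precision=1,suppress=True)
s=arm.read_state(); print(s["clock"],s["ee_pos"],s["orientation"],s["grip_width"])
for n in("side","top"):
    c=arm.read_camera(n); cv2.imwrite(f"pics/{n}0.png",c["img"])
    K,R,t=cam(c);print(n,"campos",-R.T@t)
    for th in("console","panel_axis","knob_grip","pin_tip","blue_tag","yellow_tag","vial","crucible","boat"):
        for f in("recognise","spot_point"):
            try: r=getattr(arm,f)(th,c)
            except Exception as e: print(th,f,e); continue
            for x in r[:2]: print(th,f,round(x["p"],2),np.array(x["centre"]),world(c,x["centre"]))
E
python3 m.py
```

```text
pics
0.0 [ 179.7 -598.1  230.2] [-3.1  0.   0.3] 0.9990282801740076
side campos [ -90.3 -548.5  639.5]
console recognise 0.67 [194.7 297.4] [ 514.5 -119.3   60.7]
console spot_point 0.83 [207.4 299.1] [ 493.6 -138.2   51.2]
panel_axis spot_point 0.78 [183.7 293.5] [ 516.6 -108.3   81.7]
knob_grip recognise 0.91 [174.2 294.7] [ 524.5 -105.7   99. ]
knob_grip spot_point 0.82 [170.9 292.8] [ 518.5 -105.5  110.2]
pin_tip recognise 0.72 [253.6 302.2] [ 423.  -195.1   15.2]
pin_tip recognise 0.69 [175.2 293.6] [ 520.5 -105.9   99. ]
pin_tip spot_point 0.6 [170.4 302.8] [562.1 -98.9  83.8]
blue_tag spot_point 0.42 [171.3 283.6] [543.3 -64.2  78.1]
yellow_tag recognise 0.62 [177.6 315.4] [ 557.9 -132.5   82.4]
yellow_tag spot_point 0.6 [175.9 315.2] [ 564.2 -127.9   80.9]
yellow_tag spot_point 0.48 [182.5 293.2] [ 516.9 -107.4   84.1]
vial recognise 0.88 [293.6 331. ] [ 355.9 -299.1   38.1]
vial spot_point 0.65 [303.6 327.8] [ 354.7 -295.    11.1]
crucible recognise 0.74 [255.4 300.3] [ 419.7 -193.1   12. ]
crucible recognise 0.72 [176.3 294.3] [ 520.6 -107.5   96.9]
crucible spot_point 0.64
[... 1059 characters left out ...]
0.45 [245.8 317.3] [ 405.4 -210.6    3. ]
yellow_tag recognise 0.2 [243.2 317.3] [ 410.2 -210.5    2.9]
yellow_tag spot_point 0.54 [157.  274.3] [ 554.  -133.3   77.4]
yellow_tag spot_point 0.54 [172.7 252.9] [ 519.  -101.7  110.6]
vial recognise 0.74 [271. 364.] [ 360.7 -292.4   53.4]
vial recognise 0.41 [170.  253.9] [ 523.2 -103.5  112.3]
vial spot_point 0.69 [274.5 362.5] [ 354.7 -290.7   43.5]
crucible recognise 0.89 [245.2 316. ] [ 406.5 -208.2    2.8]
crucible recognise 0.42 [172.3 254.4] [ 519.7 -104.2  110.8]
crucible spot_point 0.91 [245.2 318. ] [ 406.6 -211.9    3. ]
boat recognise 0.81 [266.7 401.3] [ 369.9 -365.7    1.3]
boat spot_point 0.95 [270.1 396.4] [ 363.6 -356.6    1.6]
```

Run:
```python
import cv2,numpy as np
a=cv2.imread("pics/top0.png");b=cv2.imread("pics/side0.png")
x=cv2.resize(a[110:260,180:380],None,fx=3,fy=3,interpolation=cv2.INTER_CUBIC)
cv2.imwrite("pics/c1.png",x)
```

```text
(no output)
```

View pics/c1.png

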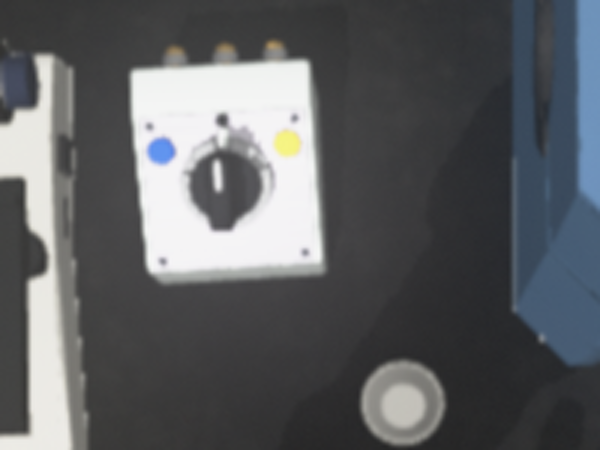

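View pics/side0.png

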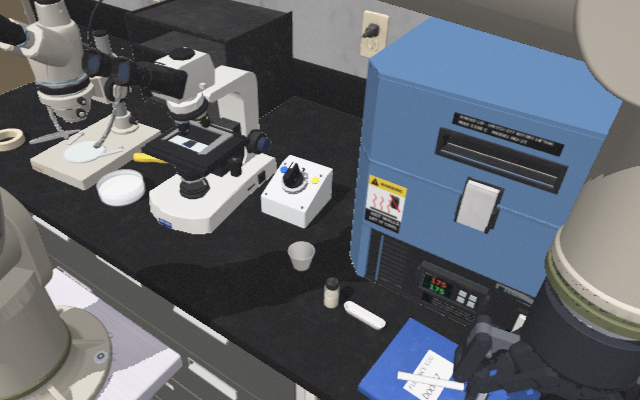

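View pics/top0.png

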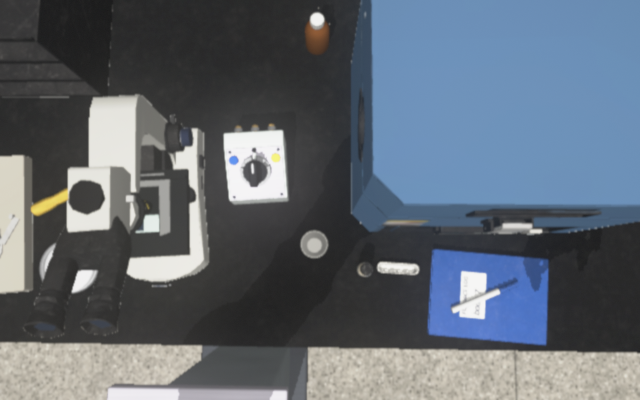

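The top view shows the blue disc on the console's left (+y) at about (233,160) and the yellow disc at (276,158). The knob is at (254,172) with the pin up. So the target is +60°, turning counter-clockwise. Next I'll refine the pose and map the obstacles.

```bash
cat > m2.py <<'E'
from h import *
np.set_printoptions(precision=2,suppress=True,linewidth=200)
s=arm.read_state(); print(s["clock"],np.array(s["ee_pos"]),np.array(s["orientation"]))
for n in("top","side"):
    c=arm.read_camera(n); K,R,t=cam(c); I=c["img"].astype(int)
    v,u=np.mgrid[:400,:640]; d=c["depth"].astype(float)
    P=(np.stack([u,v,np.ones_like(u)],-1)@np.linalg.inv(K).T*d[...,None]-t)@R
    near=(np.hypot(P[...,0]-535,P[...,1]+100)<70)&(d>0)
    b,g,r=I[...,0],I[...,1],I[...,2]
    for nm,m in(("blue",(b-r>60)),("yel",(r-b>60)&(g-b>60)&(P[...,2]<90)),("white",0)):
        if nm=="white": continue
        m=m&near; print(n,nm,m.sum(),P[m].mean(0))
    # plane of bright panel
    m=near&(r>150)&(abs(b-r)<40)&(P[...,2]>45)&(P[...,2]<85); Q=P[m]
    for _ in range(4):
        A=np.c_[Q[:,:2],np.ones(len(Q))]; co=np.linalg.lstsq(A,Q[:,2],rcond=None)[0]; e=Q[:,2]-A@co; Q=Q[abs(e)<max(2*e.std(),1)]
    print(n,"plane z=",co,len(Q),"slope deg",np.degrees(np.arctan(np.hypot(*co[:2]))),"yaw",np.degrees(np.arctan2(co[1],co[0])))
    m=near&(P[...,2]>104)&(r<70); print("knob top",m.sum(),P[m].mean(0),P[m].min(0),P[m].max(0))
    if n=="top":
        H={}
        print("max height map; rows x, cols y 120..-420 step 30")
        for x in range(660,180,-30):
            print(x,[int(P[...,2][(d>0)&(abs(P[...,0]-x)<15)&(abs(P[...,1]-y)<15)].max(initial=-1)) for y in range(120,-450,-30)])
E
python3 m2.py
```

```text
1.9 [ 179.86 -598.56  231.3 ] [-3.14 -0.    0.29]
top blue 65 [547.27 -62.32  77.44]
top yel 54 [ 553.38 -135.18   77.17]
top plane z= [   0.35    0.03 -119.46] 2624 slope deg 19.427220741133965 yaw 4.608369492728089m2.py:18: RuntimeWarning: Mean of empty slice.
  m=near&(P[...,2]>104)&(r<70); print("knob top",m.sum(),P[m].mean(0),P[m].min(0),P[m].max(0))
  ret = um.true_divide(
Traceback (most recent call last):
  File "m2.py", line 18, in <module>
    m=near&(P[...,2]>104)&(r<70); print("knob top",m.sum(),P[m].mean(0),P[m].min(0),P[m].max(0))
                                                                        ~~~~~~~~^^^
ValueError: zero-size array to reduction operation minimum which has no identity
```

```bash
sed -i 's/(r<70)/(r<110)/; s/print("knob top".*/print("knob top",m.sum(), P[m].mean(0) if m.any() else 0, P[m].min(0) if m.any() else r[near].min(), P[m].max(0) if m.any() else P[near][:,2].max())/' m2.py; python3 m2.py
```

```text
1.95 [ 179.83 -598.55  231.27] [-3.14 -0.    0.29]
top blue 64 [547.36 -62.28  77.49]
top yel 54 [ 553.32 -135.21   77.41]
top plane z= [   0.35    0.03 -120.15] 2625 slope deg 19.498271110823755 yaw 4.670029814936749
knob top 127 [ 518.03 -101.46  109.15] [ 499.34 -108.4   104.03] [538.66 -93.38 116.5 ]
max height map; rows x, cols y 120..-420 step 30
660 [1, 2, 3, 3, 3, 4, 3, 3, 2, 3, 4, 4, 3, 389, 390, 390, 390, 391, 390]
630 [-1, 0, 33, 2, 3, 3, 3, 55, 57, 3, 3, 2, 3, 390, 390, 390, 390, 390, 390]
600 [241, 243, 245, 114, 105, 79, 84, 83, 85, 84, 3, 2, 4, 390, 390, 390, 391, 390, 390]
570 [248, 247, 247, 116, 105, 71, 83, 89, 83, 83, 3, 3, 3, 390, 390, 390, 391, 389, 391]
540 [247, 247, 248, 244, 46, 3, 81, 117, 116, 78, 2, 4, 3, 390, 390, 390, 389, 390, 390]
510 [248, 247, 248, 246, 156, 2, 74, 115, 113, 64, 3, 3, 3, 390, 390, 390, 390, 390, 390]
480 [-1, 318, 318, 299, 152, 2, 56, 54, 54, 53, 3, 3, 3, 390, 390, 390, 390, 391, 390]
450 [-1, 327, 327, 315, 152, 3, 3, 3, 3, 2, 2, 2, 4, 389, 390, 390, 390, 390, 390]
420 [-1, 324, 325, 317, 151, 3, 3, 4, 2, 3, 39, 40, 38, 2, 389, 389, 389, 389, 389]
390 [317, 327, 329, 327, 152, 3, 3, 4, 4, 3, 40, 39, 39, 3, 2, 13, 11, 3, 17]
360 [334, 337, 336, 341, 43, 3, 3, 4, 4, 3, 3, 3, 3, 43, 56, 12, 14, 14, 15]
330 [350, 355, 353, 360, 348, 3, 3, 3, 4, 3, 3, 3, 4, 3, 3, 5, 3, 3, 16]
300 [366, 371, 365, 371, 362, 2, 2, 2, 3, 3, 3, 3, 3, 2, 2, 2, 4, 3, 17]
270 [348, 343, 342, 340, 3, 2, 3, 4, 3, 3, 2, 3, 2, 4, 5, 3, 3, 3, 16]
240 [3, 3, 3, 4, 3, 2, 4, 3, 4, 3, 4, 3, 3, 3, 4, 3, 4, 3, 15]
210 [0, 0, 0, 0, 1, 0, -1, 0, 1, 0, 0, 0, 0, 0, 0, 1, 0, 1, 0]
side blue 41 [547.92 -60.26  79.58]
side yel 45 [ 553.63 -133.79   79.75]
side plane z= [   0.37    0.03 -128.58] 1377 slope deg 20.52356246781617 yaw 4.4894867342928
knob top 115 [ 516.28 -102.5   110.3 ] [ 498.11 -108.47  104.03] [535.23 -92.91 118.89]
```

```bash
cat > go.py <<'E'
import sys
from h import *
np.set_printoptions(precision=1,suppress=True)
# args: x,y,z,yawdeg targets -> tool-frame rows
s=arm.read_state(); R=toolR(s); p=np.array(s["ee_pos"]); y0=np.degrees(s["orientation"][2])
print(s["clock"],p,np.degrees(s["orientation"]),np.array(s["q"]),"F",np.array(s["contact_force"]),s["grip_width"],s["grasp_force"])
for a in sys.argv[1:]:
    t=[float(k) for k in a.split(",")]
    print(a,"->",R.T@(np.array(t[:3])-p),"turn",round(y0-t[3],1))
E
python3 go.py 180,-598,231,4.6 225,-490,231,4.6 270,-390,231,4.6 315,-300,231,4.6 360,-220,231,4.6 405,-145,231,4.6
```

```text
2.05 [ 179.8 -598.6  231.3] [-180.    -0.    16.7] [ 1.2  0.4  0.   1.4 -0.   1.4 -0. ] F [-0.4  0.3  0.5] 1.0069516962554923 0.0
180,-598,231,4.6 -> [ 0.3 -0.5  0.3] turn 12.1
225,-490,231,4.6 -> [ 74.5 -91.    0.3] turn 12.1
270,-390,231,4.6 -> [ 146.4 -173.8    0.3] turn 12.1
315,-300,231,4.6 -> [ 215.4 -247.     0.3] turn 12.1
360,-220,231,4.6 -> [ 281.5 -310.7    0.3] turn 12.1
405,-145,231,4.6 -> [ 346.1 -369.6    0.3] turn 12.1
```

{"api": "play_rows", "payload": {"rows": "37 -45 0 4; 74 -91 0 8; 110 -132 0 12; 146 -174 0 12; 180 -210 0 12; 215 -247 0 12; 215 -247 0 12", "fingers": 1}}

```text
clock: 2.75
ee_pos: [316.5, -296.4, 231.7]
orientation: [3.141, -0.001, 0.087]
contact_force: [0.1, -0.5, 0.0]
grip_width: 1.002
grasp_force: 0.0
```

```bash
python3 go.py 360,-220,231,4.6 405,-145,231,4.6 460,-120,220,4.6  512,-101.5,180,4.6
```

```text
2.75 [ 316.5 -296.4  231.7] [180.   -0.1   5. ] [ 0.9 -0.  -0.2  1.8 -0.   1.3 -0.8] F [ 0.1 -0.5  0. ] 1.0017002205580603 0.0
360,-220,231,4.6 -> [ 50.  -72.3   0.8] turn 0.4
405,-145,231,4.6 -> [ 101.3 -143.1    0.8] turn 0.4
460,-120,220,4.6 -> [ 158.2 -163.3   11.8] turn 0.4
512,-101.5,180,4.6 -> [ 211.6 -177.2   51.9] turn 0.4
```

{"api": "play_rows", "payload": {"rows": "25 -36 0 0; 50 -72 0 0; 76 -107 0 0; 101 -143 0 0; 130 -153 6 0; 158 -163 12 0; 190 -171 30 0; 212 -177 52 0; 212 -177 52 0; 212 -177 52 0"}}

```text
clock: 3.75
ee_pos: [511.1, -106.0, 178.8]
orientation: [-3.141, 0.001, 0.083]
contact_force: [0.1, -0.5, 0.3]
grip_width: 1.004
grasp_force: 0.0
```

```bash
python3 go.py 517.5,-101,135,4.6 517.5,-101,89,4.6
python3 - <<'E'
from h import *
c=arm.read_camera("side"); cv2.imwrite("pics/s1.png",cv2.resize(c["img"][60:260,180:460],None,fx=2.8,fy=2.8,interpolation=cv2.INTER_CUBIC))
E
```

```text
3.75 [ 511.1 -106.   178.8] [-179.9    0.1    4.8] [ 0.6  0.2 -0.5  1.7  0.1  1.2 -1.4] F [ 0.1 -0.5  0.3] 1.00401693118363 0.0
517.5,-101,135,4.6 -> [ 6.8 -4.4 43.8] turn 0.2
517.5,-101,89,4.6 -> [ 6.9 -4.4 89.8] turn 0.2
```

View pics/s1.png

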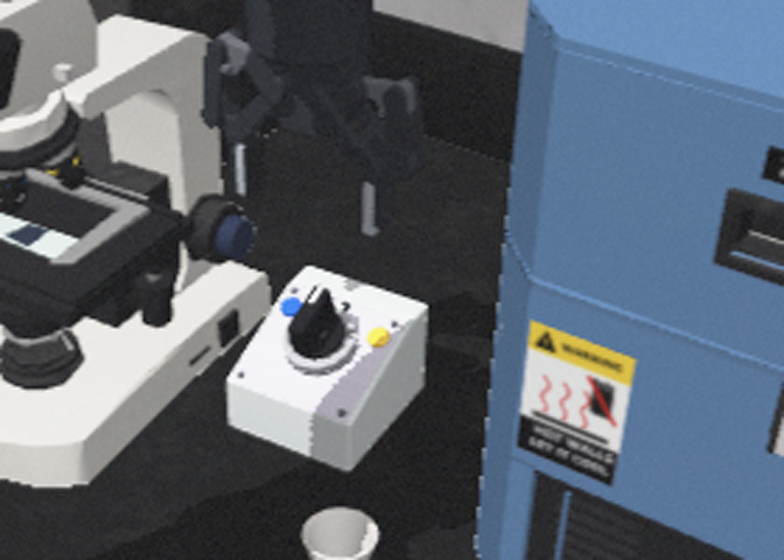

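The side view shows the open gripper above the console, with the fingers either side of the knob. I'll narrow the fingers and descend.

{"api": "play_rows", "payload": {"rows": "4 -4 15 0; 7 -5 44 0; 7 -5 44 0; 7 -5 60 0; 7 -5 75 0; 7 -5 84 0; 7 -5 90 0; 7 -5 90 0; 7 -5 90 0", "fingers": 0.5}}

```text
clock: 4.7
ee_pos: [518.3, -100.8, 90.0]
orientation: [3.141, -0.001, 0.082]
contact_force: [0.1, -0.3, 0.5]
grip_width: 0.498
grasp_force: 0.0
```

```bash
python3 go.py 517.5,-101,89,4.6
python3 - <<'E'
from h import *
a=[]
for n,(r0,r1,c0,c1) in (("side",(110,230,230,370)),("top",(110,230,180,320))):
    c=arm.read_camera(n); a.append(cv2.resize(c["img"][r0:r1,c0:c1],None,fx=2.85,fy=2.85,interpolation=cv2.INTER_CUBIC))
cv2.imwrite("pics/s2.png",np.hstack(a))
E
```

```text
4.7 [ 518.3 -100.8   90. ] [180.   -0.    4.7] [ 0.5  0.3 -0.5  1.8  0.2  1.  -1.5] F [ 0.1 -0.3  0.5] 0.49822942840219353 0.0
517.5,-101,89,4.6 -> [-0.8  0.1  1. ] turn 0.1
```

View pics/s2.png

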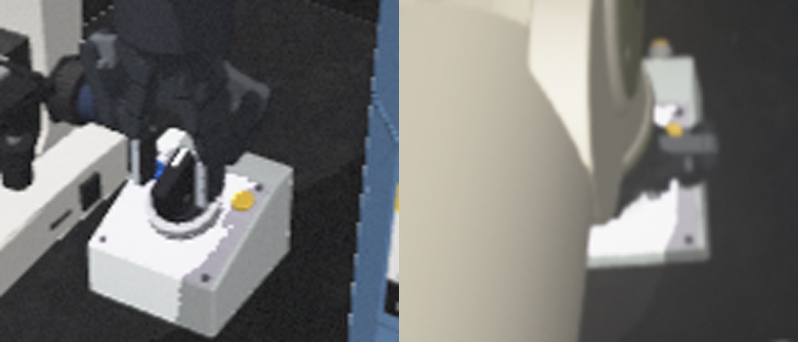

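The fingers straddle the bar: left pad at crop x≈140, right pad at 200, bar between them. Closing.

{"api": "play_rows", "payload": {"rows": "0 0 0 0; 0 0 0 0; 0 0 0 0; 0 0 0 0; 0 0 0 0; 0 0 0 0; 0 0 0 0; 0 0 0 0", "fingers": 0}}

```text
clock: 5.6
ee_pos: [518.0, -99.4, 90.0]
orientation: [-3.141, -0.0, 0.084]
contact_force: [-2.9, 4.0, 6.4]
grip_width: 0.15
grasp_force: 59.3
```

{"api": "play_rows", "payload": {"rows": "-1 -1 -2 0; -2 -1 -5 0; -3 -1 -7 0; -3.8 -1 -9.3 0; -3.8 -1 -9.3 0; -3.8 -1 -9.3 0"}}

```text
clock: 6.2
ee_pos: [514.4, -99.6, 98.6]
orientation: [-3.141, -0.001, 0.083]
contact_force: [3.7, 2.5, -6.5]
grip_width: 0.149
grasp_force: 58.5
```

```bash
python3 go.py 514,-99,99,4.6
```

```text
6.2 [514.4 -99.6  98.6] [-180.    -0.     4.7] [ 0.5  0.3 -0.5  1.8  0.2  1.1 -1.5] F [ 3.7  2.5 -6.5] 0.14904819790268659 58.51156711578369
514,-99,99,4.6 -> [-0.4 -0.6 -0.4] turn 0.1
```

{"api": "play_rows", "payload": {"rows": "0 0 0 -6; 0 0 0 -12; 0 0 0 -18; 0 0 0 -25; 0 0 0 -25; 0 0 0 -25"}}

```text
clock: 6.8
ee_pos: [514.9, -102.0, 99.0]
orientation: [3.139, -0.001, 0.517]
contact_force: [5.2, -1.8, -6.2]
grip_width: 0.151
grasp_force: 79.7
```

{"api": "play_rows", "payload": {"rows": "0 0 0 0; 0 0 0 0; 0 0 0 0; 0 0 -3 0; 0 0 -6 0; 0 0 -6 0", "fingers": 0.28}}

```text
clock: 7.4
ee_pos: [514.5, -100.1, 105.3]
orientation: [3.141, -0.001, 0.519]
contact_force: [-0.2, -0.2, 0.1]
grip_width: 0.277
grasp_force: 0.0
```

```bash
python3 go.py 515,-100,103,60
python3 - <<'E'
from h import *
c=arm.read_camera("side"); cv2.imwrite("pics/s3.png",cv2.resize(c["img"][130:220,240:340],None,fx=6,fy=6,interpolation=cv2.INTER_CUBIC))
E
```

```text
7.4 [ 514.5 -100.1  105.3] [180.   -0.   29.7] [ 0.6  0.3 -0.5  1.8  0.2  1.1 -1.1] F [-0.2 -0.2  0.1] 0.2773702559366971 0.0
515,-100,103,60 -> [0.5 0.1 2.3] turn -30.3
```

View pics/s3.png

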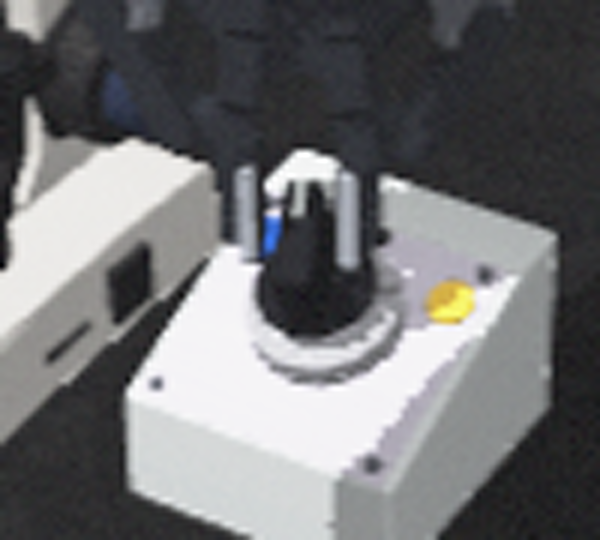

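{"api": "play_rows", "payload": {"rows": "0 0 0 -7; 0 0 0 -14; 0 0 0 -21; 0 0 0 -28; 0 0 0 -34; 0 0 0 -39; 0 0 0 -39; 0 0 0 -39"}}

```text
clock: 8.25
ee_pos: [514.2, -100.3, 104.7]
orientation: [3.141, -0.0, 1.196]
contact_force: [1.0, -0.5, 0.1]
grip_width: 0.283
grasp_force: 0.7
```

```bash
python3 go.py 515,-100,103,66
python3 - <<'E'
from h import *
c=arm.read_camera("side"); cv2.imwrite("pics/s4.png",cv2.resize(c["img"][130:220,240:340],None,fx=6,fy=6,interpolation=cv2.INTER_CUBIC))
E
```

```text
8.25 [ 514.2 -100.3  104.7] [180.   -0.   68.6] [ 0.7  0.3 -0.7  1.8  0.2  1.1 -0.4] F [ 1.  -0.5  0.1] 0.28307528310953384 0.7183912569144013
515,-100,103,66 -> [0.5 0.6 1.7] turn 2.6
```

View pics/s4.png

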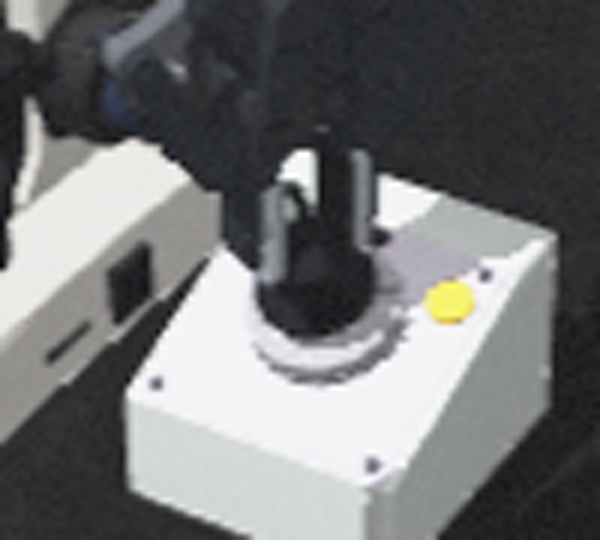

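{"api": "play_rows", "payload": {"rows": "0 0 0 -4; 0 0 0 -8; 0 0 0 -8; 0 0 0 -8"}}

```text
clock: 8.7
ee_pos: [514.0, -99.9, 104.6]
orientation: [-3.141, -0.0, 1.336]
contact_force: [0.4, -0.5, -0.8]
grip_width: 0.278
grasp_force: 0.3
```

Run:
```python
from h import *
s=arm.read_state(); print(s["moment"],s["contact_force"])
c=arm.read_camera("side"); cv2.imwrite("pics/s5.png",np.hstack([cv2.resize(cv2.imread("pics/s4.png"),(400,360)),cv2.resize(c["img"][130:220,240:340],(400,360),interpolation=cv2.INTER_CUBIC)]))
```

```text
[-0.10625496 -0.06194353 -0.07091618] [ 0.43899184 -0.53376404 -0.77191553]
```

View pics/s5.png

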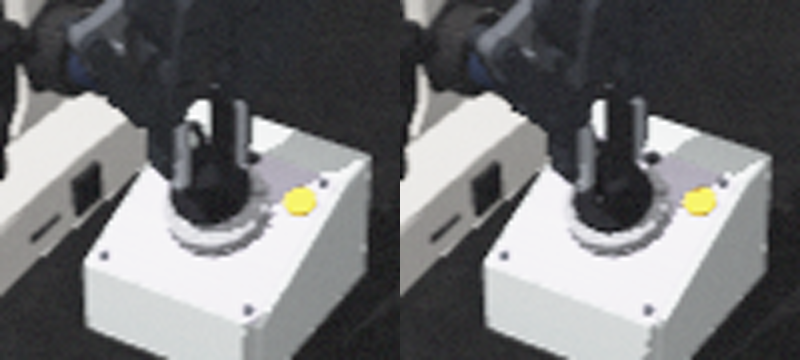

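{"api": "play_rows", "payload": {"rows": "0 0 0 -4; 0 0 0 -6; 0 0 0 -6"}}

```text
clock: 9.05
ee_pos: [514.3, -100.4, 104.7]
orientation: [3.141, 0.0, 1.442]
contact_force: [0.7, -1.5, -0.1]
grip_width: 0.279
grasp_force: 0.9
```

Run:
```python
from h import *
s=arm.read_state(); print(s["moment"],s["contact_force"],s["orientation"])
for n in ("side",):
    c=arm.read_camera(n); cv2.imwrite("pics/s6.png",c["img"])
    for th in ("knob_grip","pin_tip"):
        for x in arm.spot_point(th,c)[:2]: print(n,th,round(x["p"],2),x["centre"],world(c,x["centre"],1))
```

```text
[-0.35300815 -0.26660189 -0.04997297] [ 0.70892909 -1.49200993 -0.0776975 ] [3.14105302e+00 1.74387918e-04 1.44218751e+00]
side knob_grip 0.55 [172.0, 291.4] [ 513.90812512 -105.50542112  110.19657983]
side pin_tip 0.81 [169.9, 285.0] [ 494.83630232 -104.63671776  125.61526248]
```

{"api": "play_rows", "payload": {"rows": "0 0 0 0; 0 0 0 0; 0 0 0 0; 0 0 -20 0; 0 0 -50 0; 0 0 -80 0; 0 0 -80 0", "fingers": 0.55}}

```text
clock: 9.9
ee_pos: [516.3, -99.8, 188.7]
orientation: [3.135, 0.001, 1.444]
contact_force: [0.1, -0.6, -0.7]
grip_width: 0.547
grasp_force: 0.0
```

```bash
cat > look.py <<'E'
from h import *
import sys
np.set_printoptions(precision=1,suppress=True)
c=arm.read_camera("side"); I=c["img"]; K,R,t=cam(c)
cv2.imwrite(sys.argv[1],cv2.resize(I[130:220,240:340],None,fx=6,fy=6,interpolation=cv2.INTER_CUBIC))
v,u=np.mgrid[:400,:640]; d=c["depth"].astype(float)
P=(np.stack([u,v,np.ones_like(u)],-1)@np.linalg.inv(K).T*d[...,None]-t)@R
Q=P[(d>0)&(np.hypot(P[...,0]-515,P[...,1]+101)<30)&(P[...,2]>104)&(P[...,2]<140)]
yw=np.radians(4.6); ax=np.array([-.375*np.cos(yw),-.375*np.sin(yw),.927]); o=np.array([532.6,-100,67])
ux=np.array([.927*np.cos(yw),.927*np.sin(yw),.375]); uy=np.cross(ax,ux)
L=(Q-o)@np.c_[ux,uy,ax]
h=np.percentile(L[:,2],97); T=L[(L[:,2]>h-4)]
a=np.linalg.svd(T[:,:2]-T[:,:2].mean(0))[2][0]
print(len(Q),"top height above panel (home=54)",h,"centre",T.mean(0),"bar angle",np.degrees(np.arctan2(a[1],a[0])),"spread",T[:,:2].std(0))
for x in arm.spot_point("pin_tip",c)[:2]: 
    w=world(c,x["centre"],1); print("pin",x["p"],(w-o)@np.c_[ux,uy,ax])
E
python3 look.py pics/s7.png
```

```text
133 top height above panel (home=54) 49.882531378381756 centre [ 1.9  0.2 48. ] bar angle -118.11583575957175 spread [ 6.4 10.6]
pin 0.81 [-0.2  6.7 46. ]
```

View pics/s7.png

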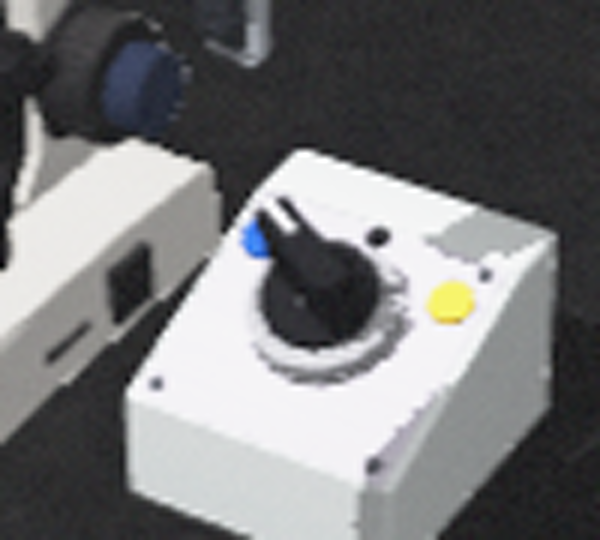

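The bar now points at the blue tag, at about 62°. I'll check that it is home by comparing the skirt's lower edge with the first (home) picture and the pulled-out one.

Run:
```python
import cv2,numpy as np
h=cv2.resize(cv2.imread("pics/side0.png")[130:220,240:340],None,fx=6,fy=6,interpolation=cv2.INTER_CUBIC)
for n,I in(("home",h),("out",cv2.imread("pics/s3.png")),("turn1",cv2.imread("pics/s4.png")),("now",cv2.imread("pics/s7.png"))):
    g=cv2.cvtColor(I,cv2.COLOR_BGR2GRAY); r=[]
    for u in range(285,350,10):
        col=g[300:375,u]; r.append(300+int(np.argmax(col>100)))
    print(n,r)
```

```text
home [342, 347, 348, 351, 348, 346, 343]
out [333, 339, 339, 341, 337, 333, 329]
turn1 [333, 338, 342, 340, 337, 334, 329]
now [342, 347, 348, 351, 348, 346, 342]
```

The skirt edge matches the home picture to within a pixel, so the knob is fully seated. The gripper is clear of everything.

```bash
python3 -c "
from bench import arm
print(arm.close_job())"
```

```text
the job is handed in; nothing more can be done
None
```

The knob was pulled out, turned to the blue-tag side (+60°, operator's left) and checked fully home in that notch; the gripper is clear, the path kept away from the vial, crucible and boat (not re-checked at the end), and the job is handed in with no verdict returned.

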